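# Fetch a fired test tile from the kiln and set it against the gauge's flip stop

### The arm

A 7-joint arm with a two-finger parallel gripper is mounted at the origin on the work surface. World frame = base frame: x ahead of the robot, y to its left, z up, the work surface at z = 0. Lengths are in m, angles in degrees, forces in N, time in s.
With the tool pointing down it reaches from about 0.35 to 0.9 m from the base axis. Payload 8.1 kg.
Tool frame: the origin (TCP) lies at the very end of the fingers, on their centre line; the grasp point (between the pads) lies hold_point_z behind it (hold_point_z is the distance from the TCP to the grasp point, in m); z points along the fingers, y is the line along which they close (so a half turn about z gives the same grasp; the last joint's range is limited). The gripper opens to 85 mm and grips with 20 to 120 N. Pads are 22 mm wide; open, the fingers measure 114 mm over their backs; the gripper's body (76 mm by 85 mm) begins 54 mm behind the grasp point. The pads swing forward as they close: fully open they stand 13 mm farther back than shut.
Start: joints at [61.73, 24.895, 1.432, 90.138, -0.665, 64.973, -4.303], TCP at [0.238, -0.578, 0.231] pointing down, gripper open.
Joint ranges: [-149.89, 149.89], [-25.12, 119.58], [-72.63, 75.52], [4.76, 147.25], [-75.54, 255.54], [6.69, 114.76], [-157.13, 157.13]. Speed limits (degrees/s): [127.2, 127.2, 172.46, 172.46, 180, 180, 180].

### API

Orientations are given as a 3x3 rotation matrix whose columns are the frame's x, y, z axes.
In Python, from station import state, camera, camera_info, close_job, hold_point_z gives the robot as it stands.
- The arm moves only by the tool jog_arm, never from a script. Its argument "commands" is a list of rows, each an object with "rotation": the turn, a rotation vector about the tool's x, y, z in rad, a list of three; "delta_pos": the shift along the tool's x, y, z in cm, a list of three; "gripper": the opening, from 0 (shut) to 1 (fully open). In form: [{"rotation": [ax, ay, az], "delta_pos": [dx, dy, dz], "gripper": gripper}, ...]. A call has 1 to 20 rows; each row shifts and turns the commanded pose from where the row before left it, along the tool's axes as they then stand; what a row does not reach is not made up. A row lasts 1/10 s, in which the tool goes at most 50 mm and 8.59 degrees, less where a joint would pass 70% of its speed; a pose out of reach is approached as far as the arm can. A call is refused whole if a number of a shift passes 5 or a number of a turn 0.15, either way. A call with a gripper value outside its range is refused whole. The fingers move at their own pace and stop on an object; "grip_force" is the grip in N (left out, the last holds). Time passes only in rows, so rows that do not move let the fingers close. It gives the time, the measured TCP pose, the force, the opening and the grip force at its end, in the units of the state.
- state(): the state, without advancing time (a new reading comes with each control period).
- camera(name): name is "scene" or "top" or "wrist"; returns the picture (480x640x3 uint8, red, green, blue); there is no depth.
- camera_info(name): a dict with "fx", "fy", "cx", "cy" (pixels), "rvec" (rotation vector, rad) and "tvec" (3), from world to camera coordinates, as OpenCV has them. Camera axes: x right, y down, z forward; pixel columns grow to the right and rows downward; lengths in m; the calibration is good to about 2 mm. The wrist camera is an equidistant fisheye: a pixel r from the principal point sees the ray r / f radians off the axis. A picture is of the moment at which its call begins: read the wrist's pose just before it. camera_info takes no time and is no camera call; for the wrist camera it gives the pose at the moment of the call.
- close_job(): hands the job in; it is judged then, once.
The state is a dict: "time": time; "joint_positions": joint angles; "dq": joint speeds; "joint_torque": joint torques, N m; "ee_pos": TCP position; "tcp_rot": TCP orientation; "contact_force": force on the tool from outside, world axes, zero at the start; "moment": the same for the moment, N m; "gripper_width": opening from 0.0 (shut) to 1.0 (fully open); "grip_force": force on a finger pad.
Only numpy, scipy, OpenCV 4.12 (cv2) and the standard library are available. Lean on these libraries where they do the work, as an engineer would, in place of code of your own. Each camera call takes 0.05 s, during which the arm holds its last target. There are 200 camera calls.

### The job

Measure a fired glaze test tile: first flip the hinged stop of the wooden shrinkage gauge right down across its bed, then lift the tile off its post out through the round port in the top of the kiln, without knocking the kiln or dropping the tile. Stand it gently on the gauge bed, lengthways, wholly on the near side of the cross line, then slide it along the bed until its end sits flush against the lowered stop, and let go. Leave the other things where they are.

Things in the scene. Friction and masses are not known exactly. Their poses are not given: they have to be found in the camera images.
- tile: Fired test tile to fetch: buff ceramic inverted T, 0.3 kg. Foot 76 long (its x) x 54 wide (y) x 12 thick; along its middle an upright slab 76 long (x), 12 thick (y), top 90 above the underside, ends level with the foot's. Origin: centre of the underside; z up. Both ends alike. Starts on the post in the kiln, x axis within 0.6 rad of world x, top 20 below the crown's top. Grip it across the slab.
- kiln: Round test kiln, cold, fixed: steel jacket 280 diameter, 200 high, a grey switch box 130 high on its -x side (180 out from the axis). Flat fire-brick crown on top, 25 thick, with an open round port 130 diameter in its centre. Inside 220 diameter, floor 30 above the table. Origin: centre of its underside; z up, through the port's centre.
- post: Fixed fire-clay post inside the kiln, on which the tile stands: column 36 diameter with a disc 66 diameter on top, 60 high in all. Origin: centre of its underside, on the kiln floor, up to 6 off the kiln's axis in x and y.
- gauge: Fixed wooden gauge: board 320 long (its x) x 130 wide (y) x 30 thick; its top is the bed, z = 30. Two aluminium rails 8 high along it at y = -50 and +50 (inner faces 90 apart). Near part, towards the robot: x < 0. At its +y side, at x = 100, the flip stop's bracket (two dark cheeks out to y = 93, top z = 56). Origin: centre of the board's underside; z up.
- flag (a joint): Angle of the flip stop, a steel bar 115 long, 16 wide (gauge x), 22 thick. 0: fully down, level across the bed, top at gauge z = 57; 1.57: upright; more: leaning out to gauge +y. Starts at 1.35 to 1.75. Stiff hinge (0.14 N m, 2 N at the tip): it stays where left, so push it inwards from its +y side and then press it right down from above.
- flag_hinge (a point): Point on the flip stop's hinge axis, in the middle of the bar's width, at gauge x = 100, y = 78, z = 46. The axis lies along gauge x.
- flag_tip (a point): Middle of the flip stop's free end, 112 from the hinge axis; it moves with the bar (at gauge y = -34, z = 46 when down).
- cross_line (a point): Middle of the dark line drawn across the bed, at gauge x = 0, y = 0, z = 30.
- stop_face (a point): Fixed point on the gauge at x = 92, y = 0, z = 36, where the near face of the stop lies once it is down (5 to 27 above the bed). The tile flush against it has its origin at gauge x = 54.
- spare_tile: Bystander: another tile of the same shape, standing on the table between the kiln and the gauge. Origin: centre of its underside.
- plug: Bystander: the kiln's fire-brick port plug, a disc 132 diameter, 60 high with its knob, on the table beyond the kiln and gauge. Origin: centre of its underside.
- pot: Bystander: waisted clay pot 92 diameter, 110 high, on the left. Origin: centre of its underside.
- jar: Bystander: white jar 60 diameter, 85 high, between the robot and the spare tile. Origin: centre of its underside.
- brush: Bystander: brush 200 long lying on the table at the left, near the robot. Origin: under its middle.
- heat_gun: Bystander: yellow heat gun about 210 long, 68 high, lying at the right. Origin: on the table below its barrel.

How it is judged:
By the outcome, as a careful person would: the job done as asked, in the order asked, and still so for the second after the job is handed in, with the robot touching nothing.
It also fails if it takes over 64 s, if anything falls off the work surface, if the arm or the gripper's body presses on something with over 40 N, if the wrist force passes 120 N, or if a joint passes its speed limit or range.

## Working session

There is one attempt and no reset: what is moved stays moved. The work goes in short steps, Python scripts to look and compute and a tool call to move; the robot and the scene stay as the last step left them, time stands still between calls to the robot, and variables do not carry over. Pictures are saved under pics/ and viewed, at most 10 in all, crops included, and the job is handed in when it is done.

Besides the shell and the picture viewer there is one more tool, called after ">>>" as name(argument=value, ...) on one line, values as JSON. jog_arm: Moves the arm, as the interface text tells. Its arguments: {"type":"object","properties":{"commands":{"type":"array"},"grip_force":{"type":"number"}},"required":["commands"]}

```bash
mkdir -p pics; ls; python3 - <<'E'
from station import *
import cv2,numpy as np
print(state(),hold_point_z)
for n in("scene","top"):
    im=camera(n);cv2.imwrite(f"pics/{n}0.png",im[:,:,::-1]);print(n,camera_info(n))
print(camera_info("wrist"))
E
```

```text
pics
{'time': 0.0, 'joint_positions': array([61.7320724 , 24.93682471,  1.43159133, 90.19007556, -0.66298262,
       64.97390523, -4.3044296 ]), 'dq': array([ 0.05648047, -0.03966818, -0.01157295,  0.00321301,  0.02804785,
       -0.00317319, -0.02824081]), 'joint_torque': array([-4.48639294e-04, -6.70474863e+01,  1.02486178e+00, -3.16211772e+01,
        1.55970856e-02,  1.26040319e-02, -5.03899855e-06]), 'ee_pos': array([ 0.23779532, -0.57743531,  0.23051552]), 'tcp_rot': array([[ 9.24653163e-01,  3.80809568e-01, -7.75623712e-04],
       [ 3.80810317e-01, -9.24652095e-01,  1.41659600e-03],
       [-1.77728780e-04, -1.60522548e-03, -9.99998696e-01]]), 'contact_force': array([-1.3257938 ,  0.43041947, -0.35078094]), 'moment': array([-0.02669285,  0.01983262,  0.04277232]), 'grip_force': 0.0, 'gripper_width': 1.0025924042255359} 0.0187
scene {'fx': 445.85806756487665, 'fy': 445.85806756487665, 'cx': 321.31040857840696, 'cy': 242.54190375140678, 'rvec': array([ 1.02003921,  2.64187154, -0.7836734 ]), 'tvec': array([ 0.45363983, -0.25775936,  1.45840252])}
top {'fx': 620.1133682789604, 'fy': 620.1133682789604, 'cx': 325.22362695849006, 'cy': 231.38580309917805, 'rvec': array([ 2.16523538, -2.18610066,  0.09755188]), 'tvec': array([-0.03796151,  0.55994232,  1.78311642])}
{'fx': 371.64829954431775, 'fy': 371.64829954431775, 'cx': 321.6876190114228, 'cy': 242.78291451980436, 'rvec': array([-2.41218925,  1.61627484,  0.22695562]), 'tvec': array([-0.62586324, -0.03463502,  0.37849888])}
```

View pics/scene0.png

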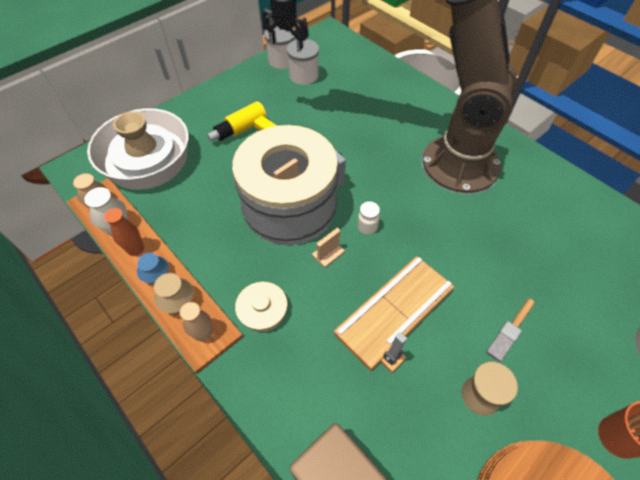

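View pics/top0.png

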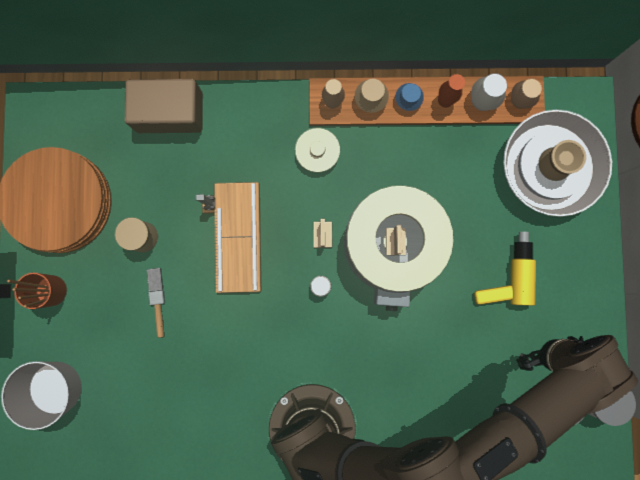

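The views show the gauge at top-view (237,238), its stop near (207,203), the kiln port at (400,238), and the tile slab at about (398,241). Next I'll enlarge these areas.

```bash
cat > h.py <<'E'
import numpy as np,cv2
from station import *
def ray(n,uv,ci=None):
    c=ci or camera_info(n);R=cv2.Rodrigues(c["rvec"])[0];t=c["tvec"]
    x=(uv[0]-c["cx"])/c["fx"];y=(uv[1]-c["cy"])/c["fy"]
    if n=="wrist":
        r=np.hypot(x,y);s=np.sin(r)/r if r>1e-9 else 1;d=np.array([x*s,y*s,np.cos(r)])
    else: d=np.array([x,y,1.])
    return -R.T@t,R.T@d
def atz(n,uv,z,ci=None):
    o,d=ray(n,uv,ci);return o+d*(z-o[2])/d[2]
def proj(n,p,ci=None):
    c=ci or camera_info(n);R=cv2.Rodrigues(c["rvec"])[0];q=R@np.asarray(p,float)+c["tvec"]
    if n=="wrist":
        r=np.hypot(q[0],q[1]);k=np.arctan2(r,q[2])/max(r,1e-9);return np.array([c["cx"]+c["fx"]*k*q[0],c["cy"]+c["fy"]*k*q[1]])
    return np.array([c["cx"]+c["fx"]*q[0]/q[2],c["cy"]+c["fy"]*q[1]/q[2]])
def tool(dw):  # world shift (m) -> tool cm
    return state()["tcp_rot"].T@np.asarray(dw)*100
E
python3 - <<'E'
import cv2,numpy as np
t=cv2.imread("pics/top0.png");s=cv2.imread("pics/scene0.png")
a=cv2.resize(t[175:300,190:290],(400,500),interpolation=cv2.INTER_CUBIC)   # x4
b=cv2.resize(t[180:305,345:445],(400,500),interpolation=cv2.INTER_CUBIC)
cv2.imwrite("pics/crop0.png",np.hstack([a,b]))
E
```

```text
(no output)
```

View pics/crop0.png

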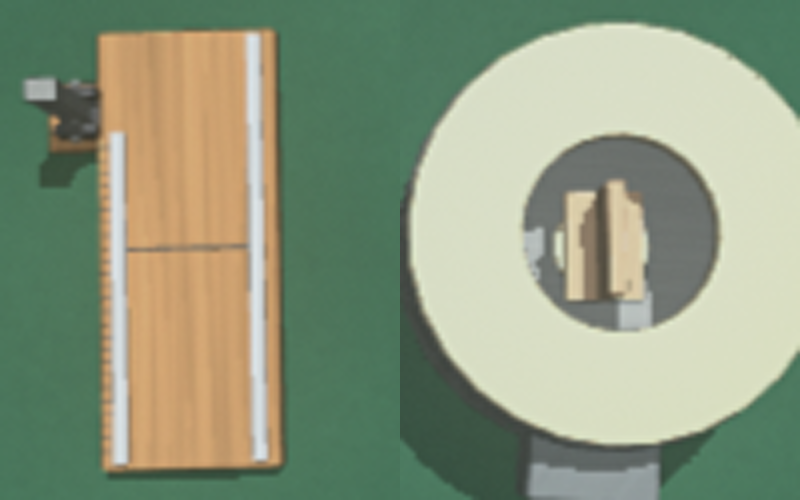

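The crop shows the bed corners, the cross line from (127,250) to (246,246), the flag tip at about (40,89), the port circle at (620,231), and the slab top from about (615,182) to (625,296).

```bash
python3 - <<'E'
from h import *
np.set_printoptions(precision=4,suppress=True)
A=lambda u,v,z:atz("top",(190+(u+.5)/4-.5,175+(v+.5)/4-.5),z)
B=lambda u,v,z:atz("top",(345+(u-400+.5)/4-.5,180+(v+.5)/4-.5),z)
print("board L",A(99,34,.03),A(104,470,.03),"R",A(274,31,.03),A(284,466,.03), A(278,466,.03))
print("line",A(127,250,.03),A(246,246,.03))
print("rails outer/inner",A(127,462,.038),A(253,460,.038),A(123,134,.038),A(246,36,.038))
for z in(.13,.15,.158): print("tip",z,A(40,89,z))
print("port",B(522,231,.2),B(719,231,.2),B(620,133,.2),B(620,331,.2))
print("crown",B(408,231,.2),B(620,22,.2),B(620,446,.2))
print("slab",B(606,181,.18),B(625,181,.18),B(612,297,.18),B(637,297,.18))
print("foot",B(566,192,.102),B(567,300,.102),B(643,299,.102))
E
```

```text
board L [0.7041 0.2799 0.03  ] [0.3864 0.2743 0.03  ] R [0.7051 0.1518 0.03  ] [0.388  0.1446 0.03  ] [0.388  0.1489 0.03  ]
line [0.5453 0.2586 0.03  ] [0.5474 0.1721 0.03  ]
rails outer/inner [0.392  0.2564 0.038 ] [0.3925 0.166  0.038 ] [0.6292 0.2606 0.038 ] [0.7002 0.1713 0.038 ]
tip 0.13 [0.6491 0.3024 0.13  ]
tip 0.15 [0.6461 0.2984 0.15  ]
tip 0.158 [0.6449 0.2967 0.158 ]
port [ 0.5268 -0.1743  0.2   ] [ 0.5255 -0.3039  0.2   ] [ 0.591  -0.2401  0.2   ] [ 0.4604 -0.2374  0.2   ]
crown [ 0.5275 -0.0994  0.2   ] [ 0.6651 -0.2416  0.2   ] [ 0.3855 -0.2359  0.2   ]
slab [ 0.5613 -0.2325  0.18  ] [ 0.5612 -0.2452  0.18  ] [ 0.4838 -0.235   0.18  ] [ 0.4837 -0.2516  0.18  ]
foot [ 0.5616 -0.2135  0.102 ] [ 0.4861 -0.2128  0.102 ] [ 0.4863 -0.2656  0.102 ]
```

>>> jog_arm(commands=[{"rotation": [0,0,0.1245],"delta_pos": [0,0,-4],"gripper": 0},{"rotation": [0,0,0.1245],"delta_pos": [0,0,-4],"gripper": 0},{"rotation": [0,0,0.1245],"delta_pos": [0,0,-4],"gripper": 0},{"rotation": [0,0,0],"delta_pos": [1.83,-4,0],"gripper": 0},{"rotation": [0,0,0],"delta_pos": [1.83,-4,0],"gripper": 0},{"rotation": [0,0,0],"delta_pos": [1.83,-4,0],"gripper": 0},{"rotation": [0,0,0],"delta_pos": [1.83,-4,0],"gripper": 0},{"rotation": [0,0,0],"delta_pos": [1.83,-4,0],"gripper": 0},{"rotation": [0,0,0],"delta_pos": [1.83,-4,0],"gripper": 0},{"rotation": [0,0,0],"delta_pos": [1.83,-4,0],"gripper": 0},{"rotation": [0,0,0],"delta_pos": [1.83,-4,0],"gripper": 0},{"rotation": [0,0,0],"delta_pos": [1.83,-4,0],"gripper": 0},{"rotation": [0,0,0],"delta_pos": [1.83,-4,0],"gripper": 0},{"rotation": [0,0,0],"delta_pos": [1.83,-4,0],"gripper": 0},{"rotation": [0,0,0],"delta_pos": [1.83,-4,0],"gripper": 0},{"rotation": [0,0,0],"delta_pos": [1.83,-4,0],"gripper": 0},{"rotation": [0,0,0],"delta_pos": [1.83,-4,0],"gripper": 0},{"rotation": [0,0,0],"delta_pos": [1.83,-4,0],"gripper": 0},{"rotation": [0,0,0],"delta_pos": [1.83,-4,0],"gripper": 0},{"rotation": [0,0,0],"delta_pos": [0,0,0],"gripper": 0}])

```text
time: 2.1
ee_pos: [0.5203, 0.0737, 0.3506]
tcp_rot: [[1.0, 0.025, -0.001], [0.025, -1.0, 0.003], [-0.001, -0.003, -1.0]]
contact_force: [-0.2, 0.2, -0.1]
gripper_width: -0.0
grip_force: 0.0
```

>>> jog_arm(commands=[{"rotation": [0,0,0.007],"delta_pos": [1.86,-3.91,0],"gripper": 0},{"rotation": [0,0,0],"delta_pos": [1.86,-3.91,0],"gripper": 0},{"rotation": [0,0,0],"delta_pos": [1.86,-3.91,0],"gripper": 0},{"rotation": [0,0,0],"delta_pos": [1.86,-3.91,0],"gripper": 0},{"rotation": [0,0,0],"delta_pos": [1.86,-3.91,0],"gripper": 0},{"rotation": [0,0,0],"delta_pos": [1.86,-3.91,0],"gripper": 0},{"rotation": [0,0,0],"delta_pos": [1.86,-3.91,0],"gripper": 0},{"rotation": [0,0,0],"delta_pos": [0,0,3],"gripper": 0},{"rotation": [0,0,0],"delta_pos": [0,0,3],"gripper": 0},{"rotation": [0,0,0],"delta_pos": [0,0,3],"gripper": 0},{"rotation": [0,0,0],"delta_pos": [0,0,0],"gripper": 0}])

```text
time: 3.2
ee_pos: [0.6452, 0.3402, 0.2558]
tcp_rot: [[1.0, 0.01, -0.007], [0.01, -1.0, -0.005], [-0.007, 0.005, -1.0]]
contact_force: [-0.7, -0.3, -0.4]
gripper_width: -0.0
grip_force: 0.0
```

```bash
python3 - <<'E'
from h import *
s=state();print(s["ee_pos"],s["tcp_rot"])
ci=camera_info("wrist");im=camera("wrist");cv2.imwrite("pics/w1.png",im[:,:,::-1])
import json;json.dump({k:np.asarray(v).tolist() for k,v in ci.items()},open("ci1.json","w"))
E
```

```text
[0.6452153  0.34018587 0.25579863] [[ 0.99992024  0.01033353 -0.00726193]
 [ 0.01029493 -0.99993278 -0.00533299]
 [-0.00731655  0.0052578  -0.99995941]]
```

View pics/w1.png

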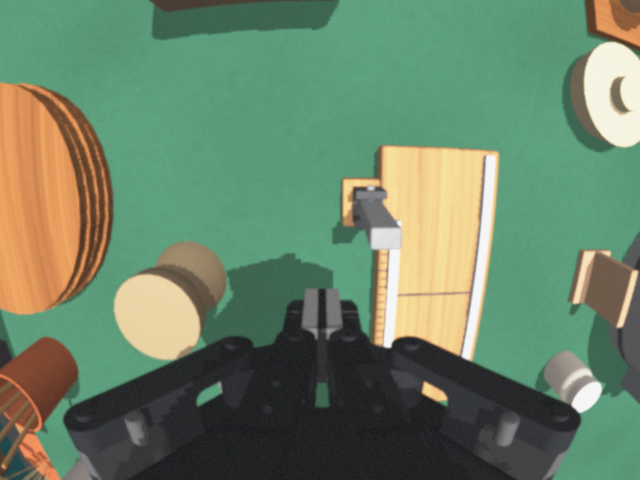

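The wrist view shows the stop upright, with its end face at about (385,238), bed far corners at (381,147) and (497,151), and the cross line from (397,295) to (470,292). The closed fingers are clear of the stop.

```bash
python3 - <<'E'
from h import *
import json
ci={k:np.array(v) for k,v in json.load(open("ci1.json")).items()}
np.set_printoptions(precision=4,suppress=True)
for uv,z in [((385,238),.158),((381,147),.03),((497,151),.03),((397,295),.03),((470,292),.03)]: print(uv,atz("wrist",uv,z,ci))
s=state();print(s["ee_pos"],s["tcp_rot"][:,0],s["time"])
E
```

```text
(385, 238) [0.6503 0.2956 0.158 ]
(381, 147) [0.7082 0.2798 0.03  ]
(497, 151) [0.7119 0.1528 0.03  ]
(397, 295) [0.5502 0.254  0.03  ]
(470, 292) [0.5519 0.167  0.03  ]
[0.6461 0.3409 0.259 ] [ 0.9999  0.01   -0.0041] 3.25
```

>>> jog_arm(commands=[{"rotation": [0,0,-0.008],"delta_pos": [0.2,0,3.2],"gripper": 0},{"rotation": [0,0,0],"delta_pos": [0,0,3.2],"gripper": 0},{"rotation": [0,0,0],"delta_pos": [0,0,3.2],"gripper": 0},{"rotation": [0,0,0],"delta_pos": [0,0,3.2],"gripper": 0},{"rotation": [0,0,0],"delta_pos": [0,0,0],"gripper": 0},{"rotation": [0,0,0],"delta_pos": [0,0,0],"gripper": 0}])

```text
time: 3.85
ee_pos: [0.6498, 0.3425, 0.1353]
tcp_rot: [[1.0, 0.018, 0.001], [0.018, -1.0, 0.001], [0.001, -0.001, -1.0]]
contact_force: [0.6, 0.3, 1.1]
gripper_width: -0.007
grip_force: 0.0
```

>>> jog_arm(commands=[{"rotation": [0,0,0],"delta_pos": [0,2,0.4],"gripper": 0},{"rotation": [0,0,0],"delta_pos": [0,1.14,0.05],"gripper": 0},{"rotation": [0,0,0],"delta_pos": [0,1.14,0.05],"gripper": 0},{"rotation": [0,0,0],"delta_pos": [0,1.14,0.05],"gripper": 0},{"rotation": [0,0,0],"delta_pos": [0,1.02,0.49],"gripper": 0},{"rotation": [0,0,0],"delta_pos": [0,1.02,0.49],"gripper": 0},{"rotation": [0,0,0],"delta_pos": [0,1.02,0.49],"gripper": 0},{"rotation": [0,0,0],"delta_pos": [0,0.76,0.85],"gripper": 0},{"rotation": [0,0,0],"delta_pos": [0,0.76,0.85],"gripper": 0},{"rotation": [0,0,0],"delta_pos": [0,0.76,0.85],"gripper": 0},{"rotation": [0,0,0],"delta_pos": [0,0,0],"gripper": 0}])

```text
time: 4.95
ee_pos: [0.6501, 0.2323, 0.0854]
tcp_rot: [[1.0, 0.017, -0.003], [0.017, -1.0, -0.002], [-0.003, 0.002, -1.0]]
contact_force: [0.0, -0.4, -0.8]
gripper_width: 0.002
grip_force: 0.0
```

>>> jog_arm(commands=[{"rotation": [0,0,0],"delta_pos": [0,0.4,0.9],"gripper": 0},{"rotation": [0,0,0],"delta_pos": [0,0.4,0.9],"gripper": 0},{"rotation": [0,0,0],"delta_pos": [0,0.3,0.9],"gripper": 0},{"rotation": [0,0,0],"delta_pos": [0,0,0.3],"gripper": 0},{"rotation": [0,0,0],"delta_pos": [0,0,0],"gripper": 0},{"rotation": [0,0,0],"delta_pos": [0,0,0],"gripper": 0}])

```text
time: 5.55
ee_pos: [0.6509, 0.2234, 0.0572]
tcp_rot: [[1.0, 0.018, -0.0], [0.018, -1.0, -0.0], [-0.0, 0.0, -1.0]]
contact_force: [0.1, -0.3, 0.2]
gripper_width: -0.001
grip_force: 0.1
```

>>> jog_arm(commands=[{"rotation": [0,0,0],"delta_pos": [0,0,0.15],"gripper": 0},{"rotation": [0,0,0],"delta_pos": [0,0,0.15],"gripper": 0},{"rotation": [0,0,0],"delta_pos": [0,0,0],"gripper": 0},{"rotation": [0,0,0],"delta_pos": [0,0,0],"gripper": 0}])

```text
time: 5.95
ee_pos: [0.6511, 0.2235, 0.0569]
tcp_rot: [[1.0, 0.018, 0.001], [0.018, -1.0, -0.001], [0.001, 0.001, -1.0]]
contact_force: [-8.1, -4.9, 22.6]
gripper_width: -0.0
grip_force: 11.0
```

```bash
python3 - <<'E'
from h import *
s=state();print(s["ee_pos"],s["contact_force"])
a=camera("wrist")[:,:,::-1];cv2.imwrite("pics/w2.png",a)
E
```

```text
[0.65107381 0.22352244 0.0569159 ] [-8.07475052 -4.88255131 22.61764333]
```

View pics/w2.png

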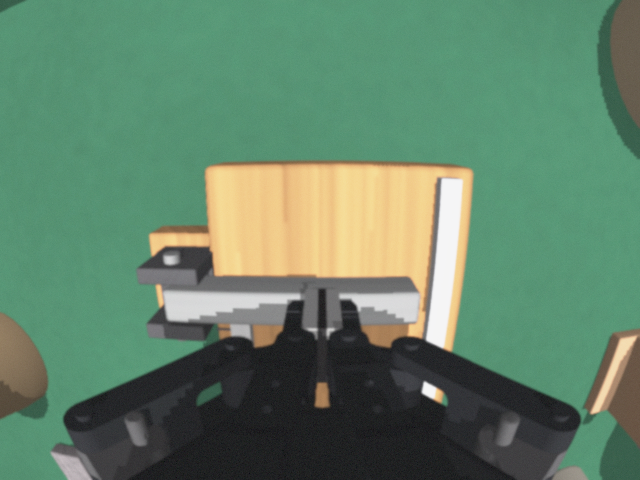

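The wrist view shows the bar level across the bed from (165,300) to (418,300), and it holds firm at z=0.057 under 22 N. The stop is down, so next I'll go to the kiln.

>>> jog_arm(commands=[{"rotation": [0,0,0],"delta_pos": [0,0,-2],"gripper": 0},{"rotation": [0,0,0],"delta_pos": [0,0,-4],"gripper": 0},{"rotation": [0,0,0],"delta_pos": [0,0,-4.4],"gripper": 0},{"rotation": [0,0,0],"delta_pos": [0,0,-4.4],"gripper": 0},{"rotation": [0,0,0],"delta_pos": [0,0,-4.4],"gripper": 0},{"rotation": [0,0,0],"delta_pos": [0,0,-4.4],"gripper": 0},{"rotation": [0,0,0],"delta_pos": [0,0,-4.4],"gripper": 0.5},{"rotation": [0,0,0],"delta_pos": [-1.14,3.84,0],"gripper": 0.5},{"rotation": [0,0,0],"delta_pos": [-1.14,3.84,0],"gripper": 0.5},{"rotation": [0,0,0],"delta_pos": [-1.14,3.84,0],"gripper": 0.5},{"rotation": [0,0,0],"delta_pos": [-1.14,3.84,0],"gripper": 0.5},{"rotation": [0,0,0],"delta_pos": [-1.14,3.84,0],"gripper": 0.5},{"rotation": [0,0,0],"delta_pos": [-1.14,3.84,0],"gripper": 0.5},{"rotation": [0,0,0],"delta_pos": [-1.14,3.84,0],"gripper": 0.5},{"rotation": [0,0,0],"delta_pos": [-1.14,3.84,0],"gripper": 0.5},{"rotation": [0,0,0],"delta_pos": [-1.14,3.84,0],"gripper": 0.5},{"rotation": [0,0,0],"delta_pos": [-1.14,3.84,0],"gripper": 0.5},{"rotation": [0,0,0],"delta_pos": [-1.14,3.84,0],"gripper": 0.5},{"rotation": [0,0,0],"delta_pos": [-1.14,3.84,0],"gripper": 0.5}])

```text
time: 7.9
ee_pos: [0.522, -0.241, 0.3345]
tcp_rot: [[1.0, 0.018, 0.0], [0.018, -1.0, -0.0], [0.0, 0.0, -1.0]]
contact_force: [0.8, -0.2, 0.9]
gripper_width: 0.496
grip_force: 0.0
```

>>> jog_arm(commands=[{"rotation": [0,0,0],"delta_pos": [0,0,0],"gripper": 0.5},{"rotation": [0,0,0],"delta_pos": [0,0,0],"gripper": 0.5},{"rotation": [0,0,0],"delta_pos": [0,0,0],"gripper": 0.5},{"rotation": [0,0,0],"delta_pos": [0,0,0],"gripper": 0.5},{"rotation": [0,0,0],"delta_pos": [0,0,0],"gripper": 0.5}])

```text
time: 8.4
ee_pos: [0.5231, -0.2384, 0.3346]
tcp_rot: [[1.0, 0.02, 0.0], [0.02, -1.0, 0.0], [0.0, -0.0, -1.0]]
contact_force: [-0.5, 0.5, 0.8]
gripper_width: 0.5
grip_force: 0.0
```

```bash
python3 - <<'E'
from h import *
import json
s=state();print(s["ee_pos"],s["tcp_rot"][:,0],s["gripper_width"])
ci=camera_info("wrist");im=camera("wrist")[:,:,::-1];cv2.imwrite("pics/w3full.png",im)
json.dump({k:np.asarray(v).tolist() for k,v in ci.items()},open("ci3.json","w"))
print([proj("wrist",p,ci) for p in[(.5225,-.24,.18),(.5257,-.2385,.2),tuple(s["ee_pos"])]])
cv2.imwrite("pics/w3.png",cv2.resize(im[120:360,160:480],(800,600),interpolation=cv2.INTER_CUBIC))
E
```

```text
[ 0.52313934 -0.23838469  0.33464918] [9.99795742e-01 2.02099908e-02 1.73643234e-04] 0.5004382808813544
[array([322.04544283, 227.13018288]), array([320.18534106, 229.0980022 ]), array([318.45999477, 310.56770684])]
```

View pics/w3.png

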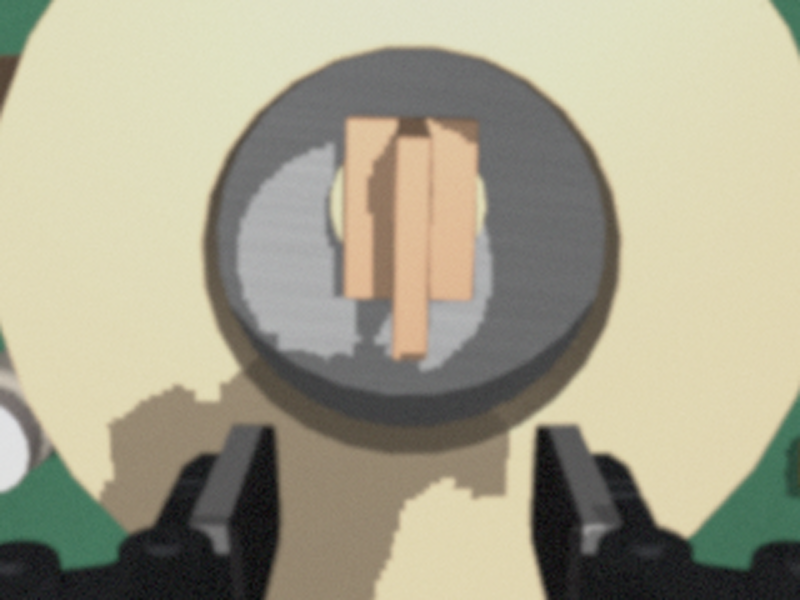

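The crop shows the slab top with corners at about (398,137), (431,137), (427,354) and (392,354). The port is centred at about (411,250), and the fingers straddle the slab.

```bash
python3 - <<'E'
from h import *
import json
np.set_printoptions(precision=4,suppress=True)
ci={k:np.array(v) for k,v in json.load(open("ci3.json")).items()}
P=lambda u,v,z:atz("wrist",(160+(u+.5)/2.5-.5,120+(v+.5)/2.5-.5),z,ci)
q=[P(*c,.18) for c in[(398,137),(431,137),(427,354),(392,354)]];print(np.array(q))
a=(q[0]+q[1])/2;b=(q[2]+q[3])/2;print("c",(a+b)/2,"yaw",np.arctan2(a[1]-b[1],a[0]-b[0]))
print("port",P(204,240,.2),P(619,240,.2),P(411,47,.2),P(411,452,.2))
print("foot",P(344,117,.102),P(478,120,.102),P(472,300,.102),P(345,299,.102))
E
```

```text
[[ 0.5657 -0.2366  0.18  ]
 [ 0.5659 -0.2472  0.18  ]
 [ 0.4931 -0.2477  0.18  ]
 [ 0.4928 -0.2359  0.18  ]]
c [ 0.5294 -0.2419  0.18  ] yaw -0.001288941904614423
port [ 0.5353 -0.1774  0.2   ] [ 0.5379 -0.3056  0.2   ] [ 0.5945 -0.2401  0.2   ] [ 0.4659 -0.2428  0.2   ]
foot [ 0.5662 -0.2143  0.102 ] [ 0.5661 -0.2682  0.102 ] [ 0.4909 -0.2684  0.102 ] [ 0.4903 -0.2152  0.102 ]
```

>>> jog_arm(commands=[{"rotation": [0,0,0.02],"delta_pos": [0.4,0.3,0],"gripper": 0.5},{"rotation": [0,0,0],"delta_pos": [0,0,3],"gripper": 0.5},{"rotation": [0,0,0],"delta_pos": [0,0,3],"gripper": 0.5},{"rotation": [0,0,0],"delta_pos": [0,0,3],"gripper": 0.5},{"rotation": [0,0,0],"delta_pos": [0,0,2],"gripper": 0.5},{"rotation": [0,0,0],"delta_pos": [0,0,2],"gripper": 0.5},{"rotation": [0,0,0],"delta_pos": [0,0,2],"gripper": 0.5},{"rotation": [0,0,0],"delta_pos": [0,0,2],"gripper": 0.5},{"rotation": [0,0,0],"delta_pos": [0,0,1.4],"gripper": 0.5},{"rotation": [0,0,0],"delta_pos": [0,0,0.7],"gripper": 0.5},{"rotation": [0,0,0],"delta_pos": [0,0,0],"gripper": 0.5},{"rotation": [0,0,0],"delta_pos": [0,0,0],"gripper": 0.5},{"rotation": [0,0,0],"delta_pos": [0,0,0],"gripper": 0.5},{"rotation": [0,0,0],"delta_pos": [0,0,0],"gripper": 0.5}])

```text
time: 9.85
ee_pos: [0.5272, -0.2427, 0.1444]
tcp_rot: [[1.0, -0.002, 0.001], [-0.002, -1.0, -0.001], [0.001, 0.001, -1.0]]
contact_force: [0.7, 0.5, 0.2]
gripper_width: 0.5
grip_force: 0.0
```

>>> jog_arm(commands=[{"rotation": [0,0,0],"delta_pos": [0,0,0.2],"gripper": 0.3},{"rotation": [0,0,0],"delta_pos": [0,0,0],"gripper": 0.22},{"rotation": [0,0,0],"delta_pos": [0,0,0],"gripper": 0.18},{"rotation": [0,0,0],"delta_pos": [0,0,0],"gripper": 0.14},{"rotation": [0,0,0],"delta_pos": [0,0,0],"gripper": 0.1},{"rotation": [0,0,0],"delta_pos": [0,0,0],"gripper": 0},{"rotation": [0,0,0],"delta_pos": [0,0,0],"gripper": 0},{"rotation": [0,0,0],"delta_pos": [0,0,0],"gripper": 0}], grip_force=40)

```text
time: 10.65
ee_pos: [0.5268, -0.2423, 0.1417]
tcp_rot: [[1.0, -0.002, 0.0], [-0.002, -1.0, 0.0], [0.0, -0.0, -1.0]]
contact_force: [0.1, 2.5, 2.1]
gripper_width: 0.139
grip_force: 39.7
```

>>> jog_arm(commands=[{"rotation": [0,0,0],"delta_pos": [0,0,-0.5],"gripper": 0},{"rotation": [0,0,0],"delta_pos": [0,0,-1],"gripper": 0},{"rotation": [0,0,0],"delta_pos": [0,0,-1.5],"gripper": 0},{"rotation": [0,0,0],"delta_pos": [0,0,-2],"gripper": 0},{"rotation": [0,0,0],"delta_pos": [0,0,-2],"gripper": 0},{"rotation": [0,0,0],"delta_pos": [0,0,-2],"gripper": 0},{"rotation": [0,0,0],"delta_pos": [0,0,-2],"gripper": 0},{"rotation": [0,0,0],"delta_pos": [0,0,-2],"gripper": 0},{"rotation": [0,0,0],"delta_pos": [0,0,-2],"gripper": 0},{"rotation": [0,0,0],"delta_pos": [0,0,-1],"gripper": 0},{"rotation": [0,0,0],"delta_pos": [0,0,0],"gripper": 0}])

```text
time: 11.75
ee_pos: [0.5273, -0.2429, 0.3032]
tcp_rot: [[1.0, -0.002, 0.003], [-0.002, -1.0, -0.001], [0.003, 0.001, -1.0]]
contact_force: [0.1, -0.1, -3.4]
gripper_width: 0.134
grip_force: 39.1
```

>>> jog_arm(commands=[{"rotation": [0,0,0],"delta_pos": [-0.1,-1.5,0],"gripper": 0},{"rotation": [0,0,0],"delta_pos": [-0.3,-3,0],"gripper": 0},{"rotation": [0,0,0],"delta_pos": [-0.3,-3.5,0],"gripper": 0},{"rotation": [0,0,0],"delta_pos": [-0.3,-3.5,0],"gripper": 0},{"rotation": [0,0,0],"delta_pos": [-0.3,-3.5,0],"gripper": 0},{"rotation": [0,0,0],"delta_pos": [-0.3,-3.5,0],"gripper": 0},{"rotation": [0,0,0],"delta_pos": [-0.3,-3.5,0],"gripper": 0},{"rotation": [0,0,0],"delta_pos": [-0.3,-3.5,0],"gripper": 0},{"rotation": [0,0,0],"delta_pos": [-0.3,-3.5,0],"gripper": 0},{"rotation": [0,0,0],"delta_pos": [-0.3,-3.5,0],"gripper": 0},{"rotation": [0,0,0],"delta_pos": [-0.3,-3.5,0],"gripper": 0},{"rotation": [0,0,0],"delta_pos": [-0.3,-3.5,0],"gripper": 0},{"rotation": [0,0,0],"delta_pos": [-0.3,-3,0],"gripper": 0},{"rotation": [0,0,0],"delta_pos": [-0.3,-2,0],"gripper": 0},{"rotation": [0,0,-0.02],"delta_pos": [-0.3,-1,0],"gripper": 0},{"rotation": [0,0,0],"delta_pos": [0,0,0],"gripper": 0},{"rotation": [0,0,0],"delta_pos": [0,0,0],"gripper": 0},{"rotation": [0,0,0],"delta_pos": [0,0,0],"gripper": 0}])

```text
time: 13.55
ee_pos: [0.4849, 0.2109, 0.3013]
tcp_rot: [[1.0, 0.016, -0.0], [0.016, -1.0, -0.001], [-0.0, 0.001, -1.0]]
contact_force: [0.3, -0.8, -3.1]
gripper_width: 0.134
grip_force: 39.3
```

```bash
python3 - <<'E'
from h import *
import json
s=state();print(s["ee_pos"],s["tcp_rot"][:,0])
ci=camera_info("wrist");im=camera("wrist")[:,:,::-1];cv2.imwrite("pics/w4.png",im)
json.dump({k:np.asarray(v).tolist() for k,v in ci.items()},open("ci4.json","w"))
E
```

```text
[0.48489317 0.21094806 0.30132138] [ 9.99871092e-01  1.60545978e-02 -2.23113461e-04]
```

View pics/w4.png

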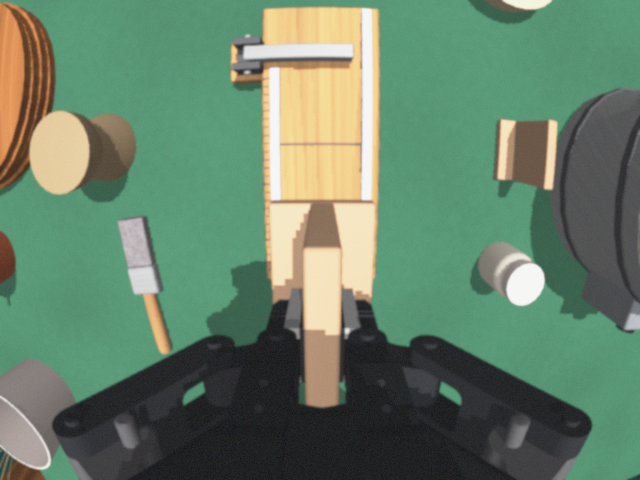

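The wrist view shows the tile held with its foot's far edge from (271,202) to (374,203). The cross line runs from (280,143) to (362,145), the stop is down at v≈52, and everything lines up.

```bash
python3 - <<'E'
from h import *
import json
np.set_printoptions(precision=4,suppress=True)
ci={k:np.array(v) for k,v in json.load(open("ci4.json")).items()}
for n,uv,z in [("lineL",(280,143),.03),("lineR",(362,145),.03),("railL in",(280,72),.038),("railLin near",(281,195),.038),("railR in",(362,14),.038),("railRin near",(362,195),.038),("footL",(271,202),.2616),("footR",(374,203),.2616),("bar near face",(300,61),.057),("bar near R",(353,60),.057),("slab top far",(304,247),.3396),("slabfar R",(342,248),.3396)]: print(n,atz("wrist",uv,z,ci))
E
```

```text
lineL [0.5514 0.2564 0.03  ]
lineR [0.5505 0.1658 0.03  ]
railL in [0.6301 0.2564 0.038 ]
railLin near [0.4941 0.2544 0.038 ]
railR in [0.6996 0.1687 0.038 ]
railRin near [0.4954 0.165  0.038 ]
footL [0.5243 0.2354 0.2616]
footR [0.5245 0.184  0.2616]
bar near face [0.6383 0.2339 0.057 ]
bar near R [0.6404 0.1797 0.057 ]
slab top far [0.5243 0.2153 0.3396]
slabfar R [0.5242 0.2043 0.3396]
```

>>> jog_arm(commands=[{"rotation": [0,0,0],"delta_pos": [0,0,1.5],"gripper": 0},{"rotation": [0,0,0],"delta_pos": [0,0,3],"gripper": 0},{"rotation": [0,0,0],"delta_pos": [0,0,3],"gripper": 0},{"rotation": [0,0,0],"delta_pos": [0,0,3],"gripper": 0},{"rotation": [0,0,0],"delta_pos": [0,0,3],"gripper": 0},{"rotation": [0,0,0],"delta_pos": [0,0,3],"gripper": 0},{"rotation": [0,0,0],"delta_pos": [0,0,2],"gripper": 0},{"rotation": [0,0,0],"delta_pos": [0,0,1.5],"gripper": 0},{"rotation": [0,0,0],"delta_pos": [0,0,1],"gripper": 0},{"rotation": [0,0,0],"delta_pos": [0,0,0.3],"gripper": 0},{"rotation": [0,0,0],"delta_pos": [0,0,0],"gripper": 0},{"rotation": [0,0,0],"delta_pos": [0,0,0],"gripper": 0},{"rotation": [0,0,0],"delta_pos": [0,0,0],"gripper": 0},{"rotation": [0,0,0],"delta_pos": [0,0,0],"gripper": 0}])

```text
time: 15.0
ee_pos: [0.4849, 0.2127, 0.0892]
tcp_rot: [[1.0, 0.018, 0.001], [0.018, -1.0, 0.0], [0.001, -0.0, -1.0]]
contact_force: [0.1, 0.4, -2.9]
gripper_width: 0.138
grip_force: 39.2
```

>>> jog_arm(commands=[{"rotation": [0,0,0],"delta_pos": [0,0,0.15],"gripper": 0},{"rotation": [0,0,0],"delta_pos": [0,0,0.15],"gripper": 0},{"rotation": [0,0,0],"delta_pos": [0,0,0.15],"gripper": 0},{"rotation": [0,0,0],"delta_pos": [0,0,0.1],"gripper": 0},{"rotation": [0,0,0],"delta_pos": [0,0,0.1],"gripper": 0},{"rotation": [0,0,0],"delta_pos": [0,0,0],"gripper": 0},{"rotation": [0,0,0],"delta_pos": [0,0,0],"gripper": 0}])

```text
time: 15.7
ee_pos: [0.4846, 0.2126, 0.0821]
tcp_rot: [[1.0, 0.018, -0.0], [0.018, -1.0, -0.0], [-0.0, 0.0, -1.0]]
contact_force: [0.1, 0.9, -2.6]
gripper_width: 0.134
grip_force: 39.2
```

>>> jog_arm(commands=[{"rotation": [0,0,0],"delta_pos": [0,0,0.05],"gripper": 0},{"rotation": [0,0,0],"delta_pos": [0,0,0.05],"gripper": 0},{"rotation": [0,0,0],"delta_pos": [0,0,0],"gripper": 0},{"rotation": [0,0,0],"delta_pos": [0,0,0],"gripper": 0}])

```text
time: 16.1
ee_pos: [0.4847, 0.2126, 0.0816]
tcp_rot: [[1.0, 0.018, 0.001], [0.018, -1.0, -0.0], [0.001, 0.0, -1.0]]
contact_force: [-2.4, -1.4, 4.7]
gripper_width: 0.134
grip_force: 40.4
```

>>> jog_arm(commands=[{"rotation": [0,0,0],"delta_pos": [0,0,0],"gripper": 0.2},{"rotation": [0,0,0],"delta_pos": [0,0,0],"gripper": 0.25},{"rotation": [0,0,0],"delta_pos": [0,0,0],"gripper": 0.25},{"rotation": [0,0,0],"delta_pos": [0,0,0],"gripper": 0.25},{"rotation": [0,0,0],"delta_pos": [0,0,0],"gripper": 0.15},{"rotation": [0,0,0],"delta_pos": [0,0,0],"gripper": 0.1},{"rotation": [0,0,0],"delta_pos": [0,0,0],"gripper": 0},{"rotation": [0,0,0],"delta_pos": [0,0,0],"gripper": 0}], grip_force=25)

```text
time: 16.9
ee_pos: [0.4846, 0.2127, 0.0811]
tcp_rot: [[1.0, 0.018, 0.0], [0.018, -1.0, 0.0], [0.0, -0.0, -1.0]]
contact_force: [-0.0, 0.6, -0.5]
gripper_width: 0.138
grip_force: 24.8
```

>>> jog_arm(commands=[{"rotation": [0,0,0],"delta_pos": [0.4,0,0],"gripper": 0},{"rotation": [0,0,0],"delta_pos": [0.7,0,0],"gripper": 0},{"rotation": [0,0,0],"delta_pos": [0.8,0,0],"gripper": 0},{"rotation": [0,0,0],"delta_pos": [0.8,0,0],"gripper": 0},{"rotation": [0,0,0],"delta_pos": [0.8,0,0],"gripper": 0},{"rotation": [0,0,0],"delta_pos": [0.8,0,0],"gripper": 0},{"rotation": [0,0,0],"delta_pos": [0.8,0,0],"gripper": 0},{"rotation": [0,0,0],"delta_pos": [0.8,0,0],"gripper": 0},{"rotation": [0,0,0],"delta_pos": [0.8,0,0],"gripper": 0},{"rotation": [0,0,0],"delta_pos": [0.8,0,0],"gripper": 0},{"rotation": [0,0,0],"delta_pos": [0.8,0,0],"gripper": 0},{"rotation": [0,0,0],"delta_pos": [0.8,0,0],"gripper": 0},{"rotation": [0,0,0],"delta_pos": [0.8,0,0],"gripper": 0},{"rotation": [0,0,0],"delta_pos": [0.7,0,0],"gripper": 0},{"rotation": [0,0,0],"delta_pos": [0.3,0,0],"gripper": 0},{"rotation": [0,0,0],"delta_pos": [0,0,0],"gripper": 0},{"rotation": [0,0,0],"delta_pos": [0,0,0],"gripper": 0},{"rotation": [0,0,0],"delta_pos": [0,0,0],"gripper": 0}])

```text
time: 18.7
ee_pos: [0.5942, 0.2144, 0.0812]
tcp_rot: [[1.0, 0.018, 0.001], [0.018, -1.0, 0.0], [0.001, -0.0, -1.0]]
contact_force: [1.1, 0.7, -1.7]
gripper_width: 0.137
grip_force: 24.8
```

>>> jog_arm(commands=[{"rotation": [0,0,0],"delta_pos": [0.12,0,0],"gripper": 0},{"rotation": [0,0,0],"delta_pos": [0.12,0,0],"gripper": 0},{"rotation": [0,0,0],"delta_pos": [0.12,0,0],"gripper": 0},{"rotation": [0,0,0],"delta_pos": [0.12,0,0],"gripper": 0},{"rotation": [0,0,0],"delta_pos": [0.12,0,0],"gripper": 0},{"rotation": [0,0,0],"delta_pos": [0.1,0,0],"gripper": 0},{"rotation": [0,0,0],"delta_pos": [0,0,0],"gripper": 0},{"rotation": [0,0,0],"delta_pos": [0,0,0],"gripper": 0}])

```text
time: 19.5
ee_pos: [0.6007, 0.2147, 0.0811]
tcp_rot: [[1.0, 0.018, 0.0], [0.018, -1.0, 0.0], [0.0, -0.0, -1.0]]
contact_force: [-2.6, 0.2, 2.0]
gripper_width: 0.134
grip_force: 25.1
```

>>> jog_arm(commands=[{"rotation": [0,0,0],"delta_pos": [0.06,0,0],"gripper": 0},{"rotation": [0,0,0],"delta_pos": [0.06,0,0],"gripper": 0},{"rotation": [0,0,0],"delta_pos": [0,0,0],"gripper": 0},{"rotation": [0,0,0],"delta_pos": [0,0,0],"gripper": 0}])

```text
time: 19.9
ee_pos: [0.6018, 0.2146, 0.0811]
tcp_rot: [[1.0, 0.018, 0.0], [0.018, -1.0, -0.0], [0.0, 0.0, -1.0]]
contact_force: [-2.8, 0.2, 1.7]
gripper_width: 0.136
grip_force: 25.1
```

>>> jog_arm(commands=[{"rotation": [0,0,0],"delta_pos": [0.06,0,0],"gripper": 0},{"rotation": [0,0,0],"delta_pos": [0.06,0,0],"gripper": 0},{"rotation": [0,0,0],"delta_pos": [0.06,0,0],"gripper": 0},{"rotation": [0,0,0],"delta_pos": [0,0,0],"gripper": 0},{"rotation": [0,0,0],"delta_pos": [0,0,0],"gripper": 0}])

```text
time: 20.4
ee_pos: [0.6037, 0.2146, 0.0811]
tcp_rot: [[1.0, 0.018, 0.0], [0.018, -1.0, -0.0], [0.0, 0.0, -1.0]]
contact_force: [-3.2, -0.5, 1.7]
gripper_width: 0.137
grip_force: 25.1
```

>>> jog_arm(commands=[{"rotation": [0,0,0],"delta_pos": [0.06,0,0],"gripper": 0},{"rotation": [0,0,0],"delta_pos": [0.06,0,0],"gripper": 0},{"rotation": [0,0,0],"delta_pos": [0.06,0,0],"gripper": 0},{"rotation": [0,0,0],"delta_pos": [0,0,0],"gripper": 0},{"rotation": [0,0,0],"delta_pos": [0,0,0],"gripper": 0}])

```text
time: 20.9
ee_pos: [0.6055, 0.2147, 0.0811]
tcp_rot: [[1.0, 0.018, 0.0], [0.018, -1.0, -0.0], [0.0, 0.0, -1.0]]
contact_force: [-2.5, -0.7, 2.1]
gripper_width: 0.139
grip_force: 25.1
```

```bash
python3 - <<'E'
from h import *
im=camera("wrist")[:,:,::-1]
cv2.imwrite("pics/w5.png",cv2.resize(im[150:390,160:480],(800,600),interpolation=cv2.INTER_CUBIC))
E
```

```text
(no output)
```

View pics/w5.png

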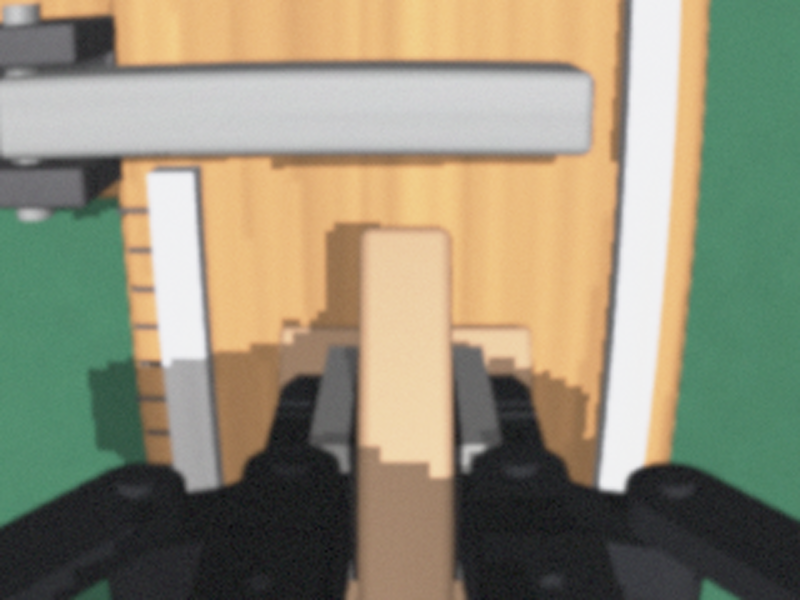

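The wrist view shows the tile's foot edge at crop v≈328, well behind the slab top edge (230) and short of the bar (155). It seems to have pitched in the grip. I'll fit its pose from these edges.

```bash
python3 - <<'E'
from h import *
from scipy.optimize import least_squares
from scipy.spatial.transform import Rotation as Ro
np.set_printoptions(precision=4,suppress=True)
ci=camera_info("wrist");f=lambda u,v:np.array([160+(u+.5)/2.5-.5,150+(v+.5)/2.5-.5])
obs=[((.038,.006,.09),f(363,229)),((.038,-.006,.09),f(450,229)),((.038,.027,.012),f(281,326)),((.038,-.027,.012),f(531,328))]
def pose(p):return Ro.from_euler("zy",[.018,p[0]]),np.array([p[1],p[2],p[3]])
def res(p):
    R,t=pose(p);return np.concatenate([proj("wrist",R.apply(a)+t,ci)-b for a,b in obs])
for p0 in(0,.5,-.5):
    r=least_squares(res,[p0,.6,.2147,.03]);print(r.x,r.cost,res(r.x))
    R,t=pose(r.x);print("corners",[R.apply((a,0,b))+t for a in(-.038,.038) for b in(0,.09)])
print("bar near edge",[atz("wrist",f(u,155),z,ci) for u in(300,580) for z in(.057,.035)], state()["ee_pos"])
E
```

```text
[0.5491 0.5627 0.2129 0.046 ] 1.8472402762202995 [ 0.1567  0.0123  1.0495 -0.0065 -0.6962  0.4627 -1.2809 -0.4784]
corners [array([0.5303, 0.2122, 0.0659]), array([0.5773, 0.2122, 0.1426]), array([0.5951, 0.2136, 0.0262]), array([0.6421, 0.2136, 0.103 ])]
[0.5491 0.5627 0.2129 0.046 ] 1.8472402762206455 [ 0.1567  0.0123  1.0495 -0.0065 -0.6962  0.4627 -1.2809 -0.4784]
corners [array([0.5303, 0.2122, 0.0659]), array([0.5773, 0.2122, 0.1426]), array([0.5951, 0.2136, 0.0262]), array([0.6421, 0.2136, 0.103 ])]
[0.5491 0.5627 0.2129 0.046 ] 1.8472402762202138 [ 0.1567  0.0123  1.0495 -0.0065 -0.6962  0.4627 -1.2809 -0.4784]
corners [array([0.5303, 0.2122, 0.0659]), array([0.5773, 0.2122, 0.1426]), array([0.5951, 0.2136, 0.0262]), array([0.6421, 0.2136, 0.103 ])]
bar near edge [array([0.643 , 0.2332, 0.057 ]), array([0.6386, 0.2357, 0.035 ]), array([0.644 , 0.1818, 0.057 ]), array([0.6398, 0.1774, 0.035 ])] [0.6054 0.2147 0.0811]
```

The tile is pitched 31° and standing on its front bottom edge. I'll rotate tool and tile together back about that edge to lay the tile flat on the bed.

>>> jog_arm(commands=[{"rotation": [0,0.055,0],"delta_pos": [-0.303,0,-0.049],"gripper": 0},{"rotation": [0,0.055,0],"delta_pos": [-0.303,0,-0.049],"gripper": 0},{"rotation": [0,0.055,0],"delta_pos": [-0.303,0,-0.049],"gripper": 0},{"rotation": [0,0.055,0],"delta_pos": [-0.303,0,-0.049],"gripper": 0},{"rotation": [0,0.055,0],"delta_pos": [-0.303,0,-0.049],"gripper": 0},{"rotation": [0,0,0],"delta_pos": [0,0,0],"gripper": 0},{"rotation": [0,0,0],"delta_pos": [0,0,0],"gripper": 0}], grip_force=40)

```text
time: 21.65
ee_pos: [0.5903, 0.2146, 0.082]
tcp_rot: [[0.962, 0.019, 0.271], [0.018, -1.0, 0.005], [0.271, 0.0, -0.963]]
contact_force: [0.7, 0.2, -2.8]
gripper_width: 0.137
grip_force: 41.1
```

>>> jog_arm(commands=[{"rotation": [0,0.055,0],"delta_pos": [-0.303,0,-0.03],"gripper": 0},{"rotation": [0,0.055,0],"delta_pos": [-0.303,0,-0.03],"gripper": 0},{"rotation": [0,0.055,0],"delta_pos": [-0.303,0,-0.03],"gripper": 0},{"rotation": [0,0.055,0],"delta_pos": [-0.303,0,-0.03],"gripper": 0},{"rotation": [0,0,0],"delta_pos": [0,0,0],"gripper": 0},{"rotation": [0,0,0],"delta_pos": [0,0,0],"gripper": 0}])

```text
time: 22.25
ee_pos: [0.5815, 0.2145, 0.0786]
tcp_rot: [[0.896, 0.018, 0.443], [0.018, -1.0, 0.005], [0.443, 0.004, -0.896]]
contact_force: [-18.2, -5.6, 39.6]
gripper_width: 0.136
grip_force: 47.9
```

```bash
python3 - <<'E'
from h import *
im=camera("wrist")[:,:,::-1]
cv2.imwrite("pics/w6.png",cv2.resize(im[150:390,160:480],(800,600),interpolation=cv2.INTER_CUBIC))
s=state();print(s["contact_force"],s["moment"])
import json
ci=camera_info("wrist");json.dump({k:np.asarray(v).tolist() for k,v in ci.items()},open("ci6.json","w"))
E
```

```text
[-19.21243832  -5.84918699  40.23587627] [-1.01263892  0.63584287 -0.50303993]
```

View pics/w6.png

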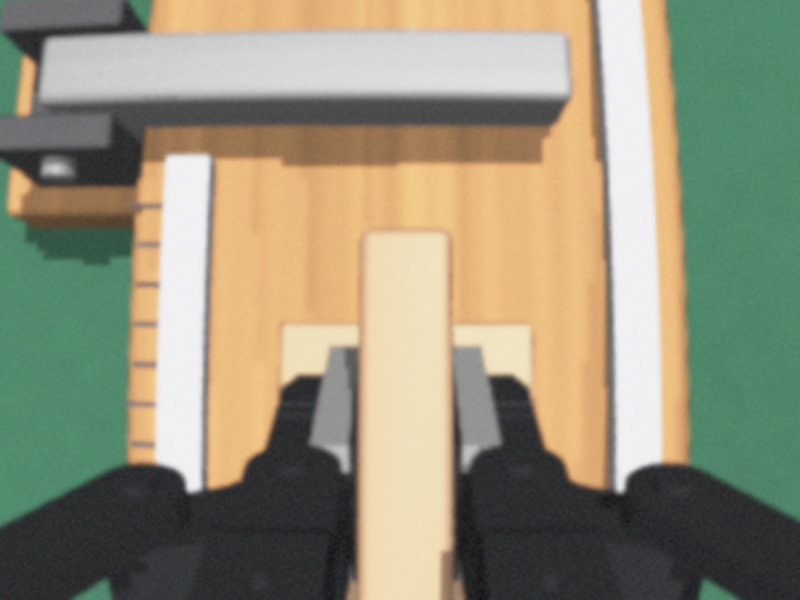

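The wrist view shows the tile still gripped with its foot edge at crop v≈325, nearly level, and a gap remaining to the bar. The press reads 40 N, so I'll ease it off.

>>> jog_arm(commands=[{"rotation": [0,0,0],"delta_pos": [0.066,0,-0.134],"gripper": 0},{"rotation": [0,0,0],"delta_pos": [0,0,0],"gripper": 0}])

```text
time: 22.5
ee_pos: [0.5815, 0.2144, 0.0787]
tcp_rot: [[0.897, 0.018, 0.441], [0.017, -1.0, 0.006], [0.441, 0.002, -0.897]]
contact_force: [-8.6, -1.7, 18.3]
gripper_width: 0.133
grip_force: 44.3
```

>>> jog_arm(commands=[{"rotation": [0,0,0],"delta_pos": [0.05,0,-0.1],"gripper": 0},{"rotation": [0,0,0],"delta_pos": [0,0,0],"gripper": 0}])

```text
time: 22.7
ee_pos: [0.5809, 0.2143, 0.0788]
tcp_rot: [[0.898, 0.018, 0.44], [0.017, -1.0, 0.006], [0.44, 0.003, -0.898]]
contact_force: [-0.8, -0.2, 5.6]
gripper_width: 0.133
grip_force: 42.1
```

```bash
python3 - <<'E'
from h import *
from scipy.optimize import least_squares
from scipy.spatial.transform import Rotation as Ro
np.set_printoptions(precision=4,suppress=True)
import json
ci={k:np.array(v) for k,v in json.load(open("ci6.json")).items()};f=lambda u,v:np.array([160+(u+.5)/2.5-.5,150+(v+.5)/2.5-.5])
obs=[((.038,.006,.09),f(363,231)),((.038,-.006,.09),f(449,231)),((.038,.027,.012),f(282,325)),((.038,-.027,.012),f(531,325))]
def pose(p):return Ro.from_euler("zy",[.018,p[0]]),np.array([p[1],p[2],p[3]])
def res(p):
    R,t=pose(p);return np.concatenate([proj("wrist",R.apply(a)+t,ci)-b for a,b in obs])
r=least_squares(res,[.1,.6,.2147,.03]);print(r.x,r.cost,np.linalg.inv(r.jac.T@r.jac).diagonal()**.5)
R,t=pose(r.x);print("corners",[R.apply((a,0,b))+t for a in(-.038,.038) for b in(0,.09)])
s=state();print(s["ee_pos"],s["contact_force"])
E
```

```text
[0.0822 0.5593 0.2125 0.0266] 1.0522013640092764 [0.0069 0.0005 0.0002 0.0024]
corners [array([0.5214, 0.2118, 0.0297]), array([0.5288, 0.2118, 0.1194]), array([0.5971, 0.2132, 0.0235]), array([0.6045, 0.2132, 0.1132])]
[0.5809 0.2143 0.0788] [-0.8042 -0.2478  5.6357]
```

>>> jog_arm(commands=[{"rotation": [0,0.02,0],"delta_pos": [-0.1,0,-0.03],"gripper": 0},{"rotation": [0,0.02,0],"delta_pos": [-0.1,0,-0.02],"gripper": 0},{"rotation": [0,0,0],"delta_pos": [0,0,0],"gripper": 0},{"rotation": [0,0,0],"delta_pos": [0,0,0],"gripper": 0}])

```text
time: 23.1
ee_pos: [0.5786, 0.2153, 0.0812]
tcp_rot: [[0.884, 0.018, 0.467], [0.019, -1.0, 0.002], [0.467, 0.007, -0.884]]
contact_force: [0.5, -0.4, -3.1]
gripper_width: 0.136
grip_force: 41.0
```

```bash
python3 - <<'E'
from h import *
s=state();print(s["joint_positions"].round(1),s["contact_force"],s["moment"],s["ee_pos"])
E
```

```text
[ -52.6   27.2   24.   125.6   36.     6.8 -157. ] [ 0.4821644  -0.37041093 -3.06147898] [ 0.01667218  0.77849177 -0.00233802] [0.5785814  0.21526364 0.08116345]
```

>>> jog_arm(commands=[{"rotation": [0,0,0],"delta_pos": [-0.025,0,0.045],"gripper": 0},{"rotation": [0,0,0],"delta_pos": [-0.025,0,0.045],"gripper": 0},{"rotation": [0,0,0],"delta_pos": [0,0,0],"gripper": 0}])

```text
time: 23.4
ee_pos: [0.5788, 0.215, 0.0809]
tcp_rot: [[0.884, 0.017, 0.467], [0.018, -1.0, 0.002], [0.467, 0.006, -0.884]]
contact_force: [-0.1, -0.3, -2.8]
gripper_width: 0.135
grip_force: 41.0
```

>>> jog_arm(commands=[{"rotation": [0,0,0],"delta_pos": [-0.03,0,0.055],"gripper": 0},{"rotation": [0,0,0],"delta_pos": [-0.03,0,0.055],"gripper": 0},{"rotation": [0,0,0],"delta_pos": [0,0,0],"gripper": 0},{"rotation": [0,0,0],"delta_pos": [0,0,0],"gripper": 0}], grip_force=25)

```text
time: 23.8
ee_pos: [0.5788, 0.2154, 0.0802]
tcp_rot: [[0.884, 0.017, 0.467], [0.018, -1.0, 0.002], [0.467, 0.007, -0.884]]
contact_force: [0.4, -0.4, -2.0]
gripper_width: 0.138
grip_force: 41.0
```

>>> jog_arm(commands=[{"rotation": [0,0,0],"delta_pos": [-0.03,0,0.055],"gripper": 0},{"rotation": [0,0,0],"delta_pos": [-0.03,0,0.055],"gripper": 0},{"rotation": [0,0,0],"delta_pos": [-0.03,0,0.055],"gripper": 0},{"rotation": [0,0,0],"delta_pos": [0,0,0],"gripper": 0},{"rotation": [0,0,0],"delta_pos": [0,0,0],"gripper": 0}])

```text
time: 24.3
ee_pos: [0.5791, 0.2156, 0.079]
tcp_rot: [[0.885, 0.017, 0.465], [0.018, -1.0, 0.001], [0.465, 0.007, -0.885]]
contact_force: [-0.5, -0.1, -3.3]
gripper_width: 0.135
grip_force: 41.0
```

```bash
python3 - <<'E'
from h import *
print([camera_info("scene")[k] for k in("tvec",)])
im=camera("scene")[:,:,::-1]
cv2.imwrite("pics/s7.png",cv2.resize(im[250:400,310:510],(800,600),interpolation=cv2.INTER_CUBIC))
s=state();print(s["joint_positions"].round(2),s["contact_force"],s["moment"],s["ee_pos"])
E
```

```text
[array([ 0.45363983, -0.25775936,  1.45840252])]
[ -52.43   27.51   23.86  125.44   35.9     6.75 -157.08] [ 0.24769874 -0.01340021 -3.68774624] [0.03953378 0.71548502 0.0089238 ] [0.57904475 0.21562762 0.07900161]
```

View pics/s7.png

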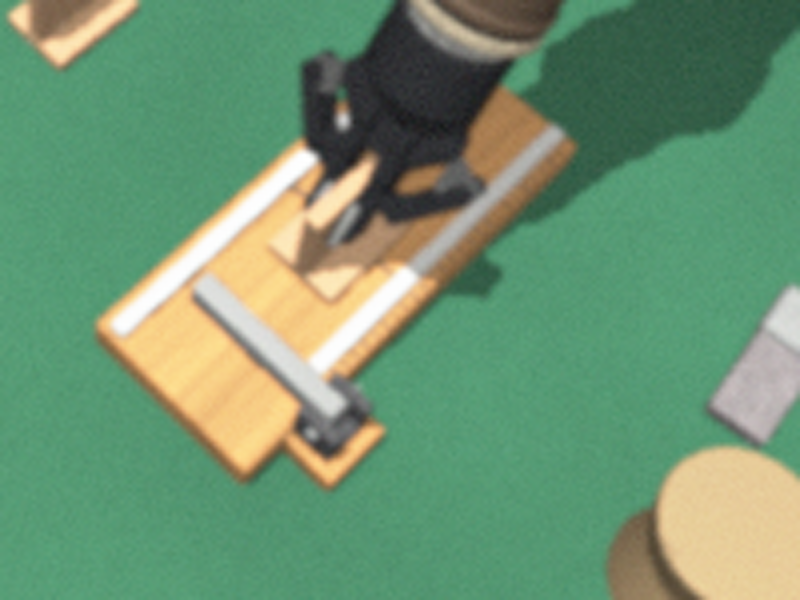

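The scene crop shows the tile nearly level, with its foot's front edge from about (270,245) to (330,300), the bar down, and a gap between them. That is my last picture, so from here I'll work by force and numbers.

>>> jog_arm(commands=[{"rotation": [0,0,0],"delta_pos": [-0.03,0,0.055],"gripper": 0},{"rotation": [0,0,0],"delta_pos": [-0.03,0,0.055],"gripper": 0},{"rotation": [0,0,0],"delta_pos": [0,0,0],"gripper": 0},{"rotation": [0,0,0],"delta_pos": [0,0,0],"gripper": 0}])

```text
time: 24.75
ee_pos: [0.5794, 0.2157, 0.0786]
tcp_rot: [[0.885, 0.017, 0.465], [0.018, -1.0, 0.001], [0.465, 0.007, -0.885]]
contact_force: [-3.3, -0.5, 4.5]
gripper_width: 0.135
grip_force: 42.1
```

>>> jog_arm(commands=[{"rotation": [0,0,0],"delta_pos": [-0.03,0,0.055],"gripper": 0},{"rotation": [0,0,0],"delta_pos": [0,0,0],"gripper": 0},{"rotation": [0,0,0],"delta_pos": [0,0,0],"gripper": 0}], grip_force=20)

```text
time: 25.05
ee_pos: [0.5795, 0.2157, 0.0785]
tcp_rot: [[0.885, 0.016, 0.465], [0.018, -1.0, 0.001], [0.465, 0.007, -0.885]]
contact_force: [-7.3, -1.9, 11.8]
gripper_width: 0.133
grip_force: 43.6
```

>>> jog_arm(commands=[{"rotation": [0,0,0],"delta_pos": [0.03,0,-0.055],"gripper": 0},{"rotation": [0,0,0],"delta_pos": [0,0,0],"gripper": 0.13},{"rotation": [0,0,0],"delta_pos": [0,0,0],"gripper": 0.15},{"rotation": [0,0,0],"delta_pos": [0,0,0],"gripper": 0.17},{"rotation": [0,0,0],"delta_pos": [0,0,0],"gripper": 0.2},{"rotation": [0,0,0],"delta_pos": [0,0,0],"gripper": 0.3},{"rotation": [0,0,0],"delta_pos": [0,0,0],"gripper": 0.4},{"rotation": [0,0,0],"delta_pos": [0,0,0],"gripper": 0.4},{"rotation": [0,0,0],"delta_pos": [0,0,0],"gripper": 0.4}])

```text
time: 25.95
ee_pos: [0.5793, 0.2159, 0.0785]
tcp_rot: [[0.885, 0.017, 0.464], [0.018, -1.0, 0.001], [0.464, 0.008, -0.886]]
contact_force: [-0.2, 0.4, 0.1]
gripper_width: 0.4
grip_force: 0.0
```

>>> jog_arm(commands=[{"rotation": [0,0,0],"delta_pos": [0.9,0,-1.7],"gripper": 0.4},{"rotation": [0,0,0],"delta_pos": [1.4,0,-2.66],"gripper": 0.4},{"rotation": [0,0,0],"delta_pos": [1.4,0,-2.66],"gripper": 0.4},{"rotation": [0,0,0],"delta_pos": [1.4,0,-2.66],"gripper": 0.4},{"rotation": [0,-0.12,0],"delta_pos": [0,0,0],"gripper": 0.4},{"rotation": [0,-0.12,0],"delta_pos": [0,0,0],"gripper": 0.2},{"rotation": [0,-0.12,0],"delta_pos": [0,0,0],"gripper": 0},{"rotation": [0,-0.12,0],"delta_pos": [0,0,0],"gripper": 0},{"rotation": [0,0,0],"delta_pos": [0,0,0],"gripper": 0},{"rotation": [0,0,0],"delta_pos": [0,0,0],"gripper": 0},{"rotation": [0,0,0],"delta_pos": [0,0,0],"gripper": 0}])

```text
time: 27.05
ee_pos: [0.5786, 0.2167, 0.1874]
tcp_rot: [[1.0, 0.017, 0.008], [0.017, -1.0, -0.009], [0.008, 0.009, -1.0]]
contact_force: [-0.0, 0.5, -0.7]
gripper_width: -0.0
grip_force: 0.0
```

```bash
python3 - <<'E'
from h import *
import json
s=state();print(s["ee_pos"],s["tcp_rot"],s["joint_positions"].round(1))
ci=camera_info("wrist");im=camera("wrist");cv2.imwrite("pics/w8.png",im[:,:,::-1]);cv2.imwrite("pics/t8.png",camera("top")[:,:,::-1])
json.dump({k:np.asarray(v).tolist() for k,v in ci.items()},open("ci8.json","w"))
E
```

```text
[0.57861638 0.21669812 0.18741243] [[ 0.99981904  0.01710548  0.00832372]
 [ 0.01717938 -0.99981291 -0.00888866]
 [ 0.00817012  0.00903005 -0.99992585]] [ -25.1   26.3   -1.1   94.5    1.4   59.  -115.8]
```

>>> jog_arm(commands=[{"rotation": [0,0,0],"delta_pos": [-2.3,0.06,0],"gripper": 0},{"rotation": [0,0,0],"delta_pos": [-2.4,0.06,0],"gripper": 0},{"rotation": [0,0,0],"delta_pos": [-2.4,0.06,0],"gripper": 0},{"rotation": [0,0,0],"delta_pos": [-2.3,0,0],"gripper": 0},{"rotation": [0,0,0],"delta_pos": [0,0,0],"gripper": 0},{"rotation": [0,0,0],"delta_pos": [0,0,0],"gripper": 0},{"rotation": [0,0,0],"delta_pos": [0,0,0],"gripper": 0}])

```text
time: 27.85
ee_pos: [0.4863, 0.2132, 0.1875]
tcp_rot: [[1.0, 0.016, 0.009], [0.016, -1.0, -0.008], [0.009, 0.008, -1.0]]
contact_force: [0.2, 0.0, -0.6]
gripper_width: -0.001
grip_force: 0.0
```

```bash
python3 - <<'E'
from h import *
s=state();print(s["ee_pos"],s["tcp_rot"])
print("to (.485,.2133,.056) tool cm",tool(np.array([.485,.2133,.056])-s["ee_pos"]))
# numeric look at top camera: diff before/after in gauge area, projected to bed height / tile-top height
t0=cv2.imread("pics/top0.png");t=camera("top")[:,:,::-1];cv2.imwrite("pics/t9.png",t)
print([proj("top",p).round(1).tolist() for p in[(.597,.2132,.12),(.521,.2132,.12),(.597,.2132,.042),(.643,.2132,.057)]])
d=np.abs(t.astype(int)-t0).sum(2)
for v in range(196,250,2): print(v,d[v,222:256].tolist())
E
```

```text
[0.48631442 0.21324986 0.18752161] [[ 0.99982841  0.01636299  0.00868328]
 [ 0.01643453 -0.99983106 -0.00823211]
 [ 0.00854711  0.0083734  -0.99992841]]
to (.485,.2133,.056) tool cm [-0.24375029 -0.11729232 13.15003648]
[[232.4, 215.7], [232.3, 243.1], [236.5, 218.8], [235.8, 202.4]]
196 [21, 20, 16, 21, 19, 17, 19, 18, 19, 17, 19, 20, 18, 20, 23, 17, 17, 21, 16, 24, 20, 18, 19, 19, 23, 20, 22, 18, 18, 20, 16, 17, 23, 20]
198 [14, 15, 17, 17, 25, 24, 24, 21, 23, 25, 34, 33, 39, 37, 34, 27, 28, 32, 36, 24, 56, 58, 57, 58, 43, 4, 19, 13, 21, 24, 17, 16, 25, 18]
200 [120, 124, 126, 125, 124, 124, 128, 127, 125, 122, 125, 128, 129, 131, 124, 118, 123, 123, 127, 126, 128, 129, 130, 131, 111, 132, 36, 15, 22, 25, 20, 17, 23, 20]
202 [127, 127, 130, 129, 125, 126, 130, 128, 131, 129, 125, 129, 130, 129, 124, 119, 125, 125, 130, 131, 130, 126, 129, 131, 112, 134, 37, 20, 24, 21, 16, 16, 26, 21]
204 [114, 125, 126, 130, 135, 128, 119, 121, 138, 163, 191, 182, 179, 190, 213, 222, 219, 221, 209, 202, 218, 219, 215, 225, 230, 171, 28, 18, 21, 22, 18, 17, 23, 20]
206 [174, 170, 169, 167, 169, 163
[... 2598 characters left out ...]
 59, 95, 98, 120, 122, 107, 67, 44, 15, 18, 17, 18, 17, 12, 13, 18, 17, 25]
242 [328, 338, 343, 353, 348, 311, 283, 160, 63, 109, 120, 67, 197, 244, 229, 140, 58, 98, 98, 115, 121, 109, 68, 48, 34, 13, 15, 19, 16, 16, 20, 19, 16, 23]
244 [289, 317, 307, 291, 345, 332, 317, 299, 236, 96, 60, 61, 187, 243, 233, 181, 53, 96, 97, 115, 125, 110, 69, 45, 36, 13, 17, 14, 15, 13, 20, 18, 18, 21]
246 [306, 280, 305, 337, 358, 346, 340, 328, 293, 275, 300, 307, 262, 246, 228, 140, 60, 70, 60, 51, 48, 55, 64, 94, 27, 18, 18, 17, 18, 16, 19, 20, 19, 22]
248 [335, 321, 308, 310, 337, 343, 342, 344, 298, 198, 176, 296, 236, 171, 159, 101, 5, 8, 11, 14, 12, 39, 95, 67, 5, 3, 17, 18, 16, 18, 23, 16, 17, 22]
```

>>> jog_arm(commands=[{"rotation": [0.0084,-0.0087,-0.002],"delta_pos": [-0.13,0,0],"gripper": 0},{"rotation": [0,0,0],"delta_pos": [0,0,3],"gripper": 0},{"rotation": [0,0,0],"delta_pos": [0,0,3],"gripper": 0},{"rotation": [0,0,0],"delta_pos": [0,0,3],"gripper": 0},{"rotation": [0,0,0],"delta_pos": [0,0,2],"gripper": 0},{"rotation": [0,0,0],"delta_pos": [0,0,1.5],"gripper": 0},{"rotation": [0,0,0],"delta_pos": [0,0,0.6],"gripper": 0},{"rotation": [0,0,0],"delta_pos": [0,0,0],"gripper": 0},{"rotation": [0,0,0],"delta_pos": [0,0,0],"gripper": 0},{"rotation": [0,0,0],"delta_pos": [0,0,0],"gripper": 0}])

```text
time: 28.9
ee_pos: [0.4849, 0.2133, 0.057]
tcp_rot: [[1.0, 0.018, -0.0], [0.018, -1.0, 0.0], [-0.0, -0.0, -1.0]]
contact_force: [0.3, -0.2, 0.1]
gripper_width: -0.003
grip_force: 0.0
```

>>> jog_arm(commands=[{"rotation": [0,0,0],"delta_pos": [0.3,0,0],"gripper": 0},{"rotation": [0,0,0],"delta_pos": [0.3,0,0],"gripper": 0},{"rotation": [0,0,0],"delta_pos": [0.3,0,0],"gripper": 0},{"rotation": [0,0,0],"delta_pos": [0.3,0,0],"gripper": 0},{"rotation": [0,0,0],"delta_pos": [0.2,0,0],"gripper": 0},{"rotation": [0,0,0],"delta_pos": [0.2,0,0],"gripper": 0},{"rotation": [0,0,0],"delta_pos": [0.2,0,0],"gripper": 0},{"rotation": [0,0,0],"delta_pos": [0.2,0,0],"gripper": 0},{"rotation": [0,0,0],"delta_pos": [0.2,0,0],"gripper": 0},{"rotation": [0,0,0],"delta_pos": [0.2,0,0],"gripper": 0},{"rotation": [0,0,0],"delta_pos": [0.2,0,0],"gripper": 0},{"rotation": [0,0,0],"delta_pos": [0.2,0,0],"gripper": 0},{"rotation": [0,0,0],"delta_pos": [0.2,0,0],"gripper": 0}])

```text
time: 30.2
ee_pos: [0.5143, 0.2136, 0.0561]
tcp_rot: [[1.0, 0.018, -0.002], [0.018, -1.0, -0.0], [-0.002, 0.0, -1.0]]
contact_force: [-3.0, 0.0, 2.6]
gripper_width: 0.002
grip_force: 0.0
```

```bash
cat > look.py <<'E'
from h import *
s=state();print(s["ee_pos"],s["contact_force"])
t0=cv2.imread("pics/top0.png");t=camera("top")[:,:,::-1]
d=np.abs(t.astype(int)-t0).sum(2)
for v in range(202,232): print(v,d[v,224:248].tolist())
E
python3 look.py
```

```text
[0.51425918 0.21361437 0.05611113] [-2.99229275  0.01697963  2.56823113]
202 [132, 130, 126, 127, 133, 132, 131, 129, 127, 131, 129, 130, 126, 120, 127, 125, 131, 132, 132, 128, 130, 133, 114, 131]
203 [122, 121, 117, 122, 126, 123, 124, 131, 128, 129, 127, 128, 123, 115, 121, 122, 125, 126, 126, 121, 121, 119, 100, 140]
204 [127, 131, 135, 128, 120, 122, 141, 163, 194, 190, 182, 191, 214, 223, 223, 220, 207, 206, 224, 220, 219, 227, 228, 168]
205 [223, 229, 225, 208, 193, 193, 204, 217, 224, 223, 214, 213, 232, 207, 216, 215, 203, 196, 206, 205, 203, 196, 179, 101]
206 [170, 167, 171, 164, 155, 158, 164, 170, 174, 164, 162, 167, 174, 175, 175, 174, 168, 166, 165, 170, 166, 172, 166, 101]
207 [122, 122, 137, 165, 153, 142, 120, 121, 126, 123, 122, 122, 128, 134, 130, 129, 126, 121, 123, 125, 126, 132, 126, 78]
208 [17, 15, 21, 111, 113, 65, 13, 20, 18, 15, 17, 15, 16, 19, 15, 18, 15, 15, 15, 20, 16, 17, 16, 19]
209 [24, 23, 22, 17, 11, 16, 24, 26, 26, 22, 24, 23, 24, 23, 24, 26, 23, 22, 24, 23, 26, 24, 22, 21]
210 [23, 23, 23, 23, 22, 17, 19, 21, 23, 22, 17, 23, 21, 22, 21, 18, 18, 1
[... 1705 characters left out ...]
96, 278, 246, 279, 314, 318, 247, 168, 264, 245, 241, 103, 96, 99, 104, 128, 118, 104, 63, 99, 12, 22]
227 [240, 245, 263, 303, 271, 260, 292, 327, 342, 318, 279, 239, 243, 109, 80, 96, 102, 126, 119, 104, 61, 106, 11, 19]
228 [235, 239, 248, 301, 297, 242, 262, 308, 346, 345, 289, 241, 249, 155, 57, 92, 102, 126, 121, 104, 62, 107, 10, 20]
229 [236, 238, 226, 253, 309, 264, 235, 294, 335, 350, 309, 244, 241, 157, 57, 94, 102, 126, 123, 102, 61, 107, 9, 24]
230 [235, 234, 219, 237, 305, 302, 251, 268, 325, 350, 328, 271, 243, 149, 57, 97, 103, 124, 121, 104, 59, 100, 13, 19]
231 [233, 231, 219, 217, 257, 312, 272, 251, 300, 341, 337, 282, 237, 153, 57, 100, 102, 124, 121, 104, 62, 98, 9, 24]
```

>>> jog_arm(commands=[{"rotation": [0,0,0],"delta_pos": [0.2,0,0],"gripper": 0},{"rotation": [0,0,0],"delta_pos": [0.25,0,0],"gripper": 0},{"rotation": [0,0,0],"delta_pos": [0.25,0,0],"gripper": 0},{"rotation": [0,0,0],"delta_pos": [0.25,0,0],"gripper": 0},{"rotation": [0,0,0],"delta_pos": [0.25,0,0],"gripper": 0},{"rotation": [0,0,0],"delta_pos": [0.25,0,0],"gripper": 0},{"rotation": [0,0,0],"delta_pos": [0.25,0,0],"gripper": 0},{"rotation": [0,0,0],"delta_pos": [0.25,0,0],"gripper": 0},{"rotation": [0,0,0],"delta_pos": [0.25,0,0],"gripper": 0},{"rotation": [0,0,0],"delta_pos": [0.25,0,0],"gripper": 0},{"rotation": [0,0,0],"delta_pos": [0.25,0,0],"gripper": 0},{"rotation": [0,0,0],"delta_pos": [0.25,0,0],"gripper": 0},{"rotation": [0,0,0],"delta_pos": [0.2,0,0],"gripper": 0},{"rotation": [0,0,0],"delta_pos": [0.1,0,0],"gripper": 0}])

```text
time: 31.65
ee_pos: [0.5469, 0.2142, 0.0561]
tcp_rot: [[1.0, 0.018, -0.002], [0.018, -1.0, -0.0], [-0.002, 0.0, -1.0]]
contact_force: [-3.9, -0.2, 3.0]
gripper_width: 0.005
grip_force: 0.0
```

>>> jog_arm(commands=[{"rotation": [0,0,0],"delta_pos": [0.1,0,0],"gripper": 0},{"rotation": [0,0,0],"delta_pos": [0.1,0,0],"gripper": 0},{"rotation": [0,0,0],"delta_pos": [0.1,0,0],"gripper": 0},{"rotation": [0,0,0],"delta_pos": [0,0,0],"gripper": 0}])

```text
time: 32.05
ee_pos: [0.5499, 0.2142, 0.0561]
tcp_rot: [[1.0, 0.018, -0.001], [0.018, -1.0, -0.0], [-0.001, 0.0, -1.0]]
contact_force: [-2.1, -0.7, 1.6]
gripper_width: 0.002
grip_force: 0.0
```

>>> jog_arm(commands=[{"rotation": [0,0,0],"delta_pos": [0.1,0,0],"gripper": 0},{"rotation": [0,0,0],"delta_pos": [0.1,0,0],"gripper": 0},{"rotation": [0,0,0],"delta_pos": [0,0,0],"gripper": 0}])

```text
time: 32.35
ee_pos: [0.5512, 0.2143, 0.0561]
tcp_rot: [[1.0, 0.018, -0.003], [0.018, -1.0, -0.001], [-0.003, 0.0, -1.0]]
contact_force: [-5.6, 0.0, 5.7]
gripper_width: 0.0
grip_force: 0.0
```

>>> jog_arm(commands=[{"rotation": [0,0,0],"delta_pos": [0.08,0,0],"gripper": 0},{"rotation": [0,0,0],"delta_pos": [0.08,0,0],"gripper": 0},{"rotation": [0,0,0],"delta_pos": [0,0,0],"gripper": 0}])

```text
time: 32.65
ee_pos: [0.5515, 0.2143, 0.0562]
tcp_rot: [[1.0, 0.019, -0.005], [0.019, -1.0, -0.001], [-0.005, 0.001, -1.0]]
contact_force: [-11.9, -1.5, 12.3]
gripper_width: 0.001
grip_force: 0.0
```

>>> jog_arm(commands=[{"rotation": [0,0,0],"delta_pos": [-0.1,0,0],"gripper": 0},{"rotation": [0,0,0],"delta_pos": [-0.1,0,0],"gripper": 0},{"rotation": [0,0,0],"delta_pos": [-0.3,0,0],"gripper": 0},{"rotation": [0,0,0],"delta_pos": [-1,0,0],"gripper": 0},{"rotation": [0,0,0],"delta_pos": [-2,0,0],"gripper": 0},{"rotation": [0,0,0],"delta_pos": [-3,0,0],"gripper": 0},{"rotation": [0,0,0],"delta_pos": [-3,0,0],"gripper": 0},{"rotation": [0,0,0],"delta_pos": [-3,0,0],"gripper": 0},{"rotation": [0,0,0],"delta_pos": [0,0,-4],"gripper": 0},{"rotation": [0,0,0],"delta_pos": [0,0,-4],"gripper": 0},{"rotation": [0,0,0],"delta_pos": [0,0,-4],"gripper": 0},{"rotation": [0,0,0],"delta_pos": [0,0,-4],"gripper": 0},{"rotation": [0,0,0],"delta_pos": [0,0,0],"gripper": 0},{"rotation": [0,0,0],"delta_pos": [0,0,0],"gripper": 0}])

```text
time: 34.05
ee_pos: [0.4288, 0.2122, 0.2169]
tcp_rot: [[1.0, 0.018, 0.001], [0.018, -1.0, 0.001], [0.001, -0.001, -1.0]]
contact_force: [-0.0, -0.4, -0.1]
gripper_width: -0.001
grip_force: 0.0
```

```bash
python3 - <<'E'
from h import *
s=state();print(s["ee_pos"],s["contact_force"])
t=camera("top")
# at gauge: rows of brightness across the foot's left and right flank and the slab (v 196..236)
for o in(0,): 
  for v in range(198,236): print(v,t[v,224:249].sum(1).tolist())
print("pred for flush",[(n,proj("top",p).round(1).tolist()) for n,p in{"bar near top":(.6405,.2135,.057),"foot front L":(.6385,.2405,.042),"foot front R":(.6395,.1865,.042),"slab top front":(.6395,.2135,.12),"slab top rear":(.5635,.2125,.12),"foot rear L":(.5625,.24,.042),"foot rear R":(.5635,.186,.042)}.items()])
E
```

```text
[0.42878329 0.21224134 0.21690913] [-0.01773404 -0.39825953 -0.13109635]
198 [468, 479, 489, 474, 457, 464, 477, 491, 508, 502, 497, 502, 520, 520, 517, 518, 509, 484, 433, 422, 424, 434, 447, 467, 483]
199 [470, 489, 514, 511, 493, 495, 501, 522, 548, 555, 562, 567, 560, 543, 547, 549, 555, 557, 557, 561, 563, 567, 516, 392, 470]
200 [539, 545, 547, 547, 547, 541, 531, 541, 540, 546, 557, 559, 559, 556, 556, 559, 556, 561, 565, 562, 563, 567, 513, 338, 432]
201 [550, 550, 552, 550, 547, 512, 475, 506, 502, 494, 529, 557, 557, 560, 558, 558, 562, 558, 561, 559, 563, 564, 513, 338, 427]
202 [555, 556, 556, 556, 523, 486, 566, 574, 577, 517, 394, 521, 555, 564, 567, 566, 565, 569, 568, 567, 568, 572, 516, 340, 427]
203 [531, 530, 530, 530, 496, 473, 577, 583, 585, 513, 267, 365, 496, 547, 549, 546, 550, 548, 546, 538, 537, 531, 475, 338, 435]
204 [351, 343, 336, 331, 313, 394, 573, 583, 585, 515, 232, 221, 252, 272, 276, 270, 268, 261, 267, 286, 278, 248, 255, 305, 442]
205 [240, 233, 235, 266, 266, 380, 576, 582, 588, 518, 236, 212, 217, 271, 362, 367, 367, 369, 395, 443, 404, 254, 29
[... 3467 characters left out ...]
 355, 353, 348, 332, 332, 346, 346, 393, 491, 500, 501]
233 [505, 513, 499, 490, 497, 495, 440, 316, 309, 316, 309, 296, 319, 410, 501, 510, 502, 478, 480, 497, 490, 482, 494, 499, 502]
234 [507, 515, 514, 501, 505, 503, 445, 314, 309, 314, 309, 299, 374, 495, 514, 517, 511, 484, 488, 506, 502, 489, 493, 501, 504]
235 [508, 515, 513, 500, 499, 493, 437, 309, 305, 309, 303, 304, 386, 488, 494, 497, 493, 474, 474, 489, 481, 476, 479, 482, 483]
pred for flush [('bar near top', [235.7, 203.2]), ('foot front L', [227.1, 204.7]), ('foot front R', [245.7, 204.2]), ('slab top front', [232.4, 200.5]), ('slab top rear', [232.6, 227.8]), ('foot rear L', [227.1, 230.8]), ('foot rear R', [245.8, 230.3])]
```

```bash
python3 -c "
from station import *
print(close_job())"
```

```text
the job is handed in; nothing more can be done
None
```

The job is handed in at about 34 s: the stop is down and the tile stands flat and released with its end against it (11.9 N contact, flush to about 1 mm in the top camera), though it tipped about 30° in the grip during the slide and I set it level again on the bed before pushing it home.

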